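# Post a failed hard drive through the flap of the media drop box

## Task

The full-size hard drive, the longest of the three things standing in the drive stand, has failed: lift it out and post it through the sprung flap in the sloping panel of the media drop box, pushing it right through until it has dropped inside and the flap has swung shut behind it. Leave the other two things in the stand and the screwdriver where they are.

Things in the scene. Friction and masses are not known exactly. Their poses are not given: they have to be found in the camera images.
- drive: failed full-size hard drive, bare aluminium slab 147 mm long (its y), 102 mm wide (its z, upright while it stands on its long edge), 26 mm thick (its x), about 0.6 kg; origin at the middle of its lower long edge. Steel cover on the +x face, circuit board on the -x face. The longest of the three things in the stand, in any bay
- drive_center (a point): middle of the hard drive, 51 mm above drive's origin along its z; same axes
- stand: fixed low grey drive stand, 270 x 172 mm (x, y); origin at the middle of its underside. Three bays in a row along x (at -85, 0, +85 mm), each 30 mm wide between low ribs with tops 37 mm above the bench. Things stand on edge on its base, 12 mm above the bench, thickness along the stand's x, length along y
- tape: black backup tape cartridge standing in another bay, 105 mm long, 102 mm high, 21.5 mm thick; origin at the middle of its lower edge, axes as for the hard drive. Stays
- smalldrive: small hard drive standing in another bay, 100 mm long, 70 mm high, 15 mm thick; origin at the middle of its lower edge, axes as for the hard drive. Stays
- dropbox: fixed black steel drop box, tinted windows in sides and rear; origin on the bench right below the slot's middle. Walls: front x = -42 mm (170 mm high), rear x = +200, sides y = +-125; top 247, inner floor 10 mm above the bench. A panel slopes at 40 degrees to the horizontal from the front wall up to the top (towards +x); the way in, square to it, is (0.643, 0, -0.766), 40 degrees from vertical
- slot (a point): middle of the slot at the sloping panel's outer surface, 205 mm above the bench; axes of dropbox. Slot 168 mm long (y), 36 mm high (up the slope); a steel bezel 8 mm wide stands 4 mm proud around it. Behind its lower edge a chute plate runs 33 mm straight in, square to the panel (side cheeks 50 mm); beyond it is open space down to the floor
- flap (a joint): angle of the flap, rad: 0 shut, 1.45 wide open inwards. Sprung: the drive must push with about 5 to 10 N to open it; on a drive part-way in it presses with about 4 N and so mostly grips it there by friction. The drive falls free once its tail has been pushed up to 30 mm past the panel (shut fingers can follow it that far into the slot); the flap then shuts by itself
- flap_edge (a point): middle of the free lower edge of the aluminium flap, which closes the slot from 7 mm behind the panel. Its hinge runs along its upper edge, 8 mm above the slot's upper edge; the flap reaches 43 mm down from the hinge. This point moves with the flap
- screwdriver: loose screwdriver 180 mm long, lying about along x, on the bench between the stand and the drop box; origin at the middle of its underside. Stays
Mind the look-alikes: they are no part of the job. Leave any orange look-alike of the drive alone.

How it is judged:
On the way, in this order (a step that is already met when the one before it is completed fails the run):
1. the hard drive has been lifted out of the stand (z of drive_center in the frame of stand above 0.13 m), for 0.1 s.
2. the hard drive is part-way through the slot, pushing the flap open (value of joint flap above 0.5 rad and distance between drive_center and slot below 0.075 m), for 0.05 s.
At the end, for the whole second after the job is handed in: The hard drive is inside the drop box (its middle within the walls and less than 120 mm above the bench), the flap is shut (joint below 0.08 rad), and the tape cartridge, small drive and screwdriver are each within 30 mm of where they started (x of drive_center in the frame of dropbox between -0.042 and 0.2 m and y of drive_center in the frame of dropbox between -0.125 and 0.125 m and z of drive_center in the frame of dropbox below 0.12 m and value of joint flap below 0.08 rad and distance of each of tape, smalldrive, screwdriver from where it was at the start of the episode below 0.03 m); the robot touches nothing.
It fails at once if a bystander (tape cartridge, small drive or screwdriver) is moved by more than 30 mm (distance of any of tape, smalldrive, screwdriver from where it was at the start of the episode above 0.03 m).
It also fails if it takes over 54 s, if anything falls off the work surface, if the arm or the gripper's body presses on something with over 40 N, if the wrist force passes 120 N, or if a joint passes its speed limit or range.

## Robot

A 7-joint arm with a two-finger parallel gripper is mounted at the origin on the work surface. World frame = base frame: x ahead of the robot, y to its left, z up, the work surface at z = 0. Lengths are in m, angles in rad, forces in N, time in s.
With the tool pointing down it reaches from about 0.425 to 0.825 m from the base axis. Payload 3.6 kg.
Tool frame: the origin (TCP) lies midway between the tips of the shut fingers; the grasp point (between the pads) lies ctrl.hold_point_z behind it (ctrl.hold_point_z is the distance from the TCP to the grasp point, in m); z points along the fingers, y is the direction in which the jaws open and shut (so a half turn about z gives the same grasp; the last joint's range is limited). The gripper opens to 85 mm and grips with 20 to 120 N. Pads are 22 mm wide; open, the fingers measure 114 mm over their backs; the gripper's body (76 mm by 85 mm) begins 54 mm behind the grasp point. The pads swing forward as they close: fully open they stand 13 mm farther back than shut.
Start: joints at [1.264, 0.615, -0.013, 1.423, 0.008, 1.103, -0.04], TCP at [0.18, -0.625, 0.231] pointing down, gripper open.
Joint ranges: [-3.12, 3.12], [-0.3, 2.06], [-1.34, 1.32], [0.26, 2.42], [-1.36, 4.5], [0.01, 1.98], [-2.84, 2.84]. Speed limits (rad/s): [2.79, 2.79, 3.14, 3.14, 3.14, 3.14, 3.14].

## Interface

Orientations are given as a unit quaternion [w, x, y, z].
In Python, from station import ctrl gives the robot as it stands. The module is installed in compiled form; this text tells all that it offers.
- The arm moves only by the tool jog_arm, never from a script. Its argument "series" is a list of rows, each an object of numbers: "x", "y", "z": the shift along the tool's x, y, z in mm; "rx", "ry", "rz": the turn, a rotation vector about the tool's x, y, z in degrees; "jaw": the opening in per cent of the stroke, from 0 (shut) to 100 (fully open). A call has 1 to 5 rows; each row is the pose to reach, as a shift and turn from the pose measured when the call began, along the tool's axes at that moment; what a row does not reach only later rows make up. A row lasts 1/8 s, in which the tool goes at most 62.5 mm and 10.7 degrees, less where a joint would pass 70% of its speed; a pose out of reach is approached as far as the arm can. A call with a gripper value outside its range is refused whole. The fingers move at their own pace and stop on an object; "newtons" is the grip in N (left out, the last holds). Time passes only in rows, so rows that repeat a pose let the fingers close. It gives the time, the measured TCP pose, the force and the opening at its end, in the units of the state.
- ctrl.get_obs(): the state, without advancing time (a new reading comes with each control period).
- ctrl.snapshot(name): name is "scene" or "top" or "wrist"; returns the picture (400x640x3 uint8, red, green, blue); there is no depth.
- ctrl.camera_info(name): a dict with "mtx" (3x3 intrinsics, pixels), "origin" and "attitude" of the camera in the world. Camera axes: x right, y up, looking along -z (the intrinsics and any distortion apply to the point x, -y, -z); pixel columns grow to the right and rows downward; lengths in m; the calibration is good to about 2 mm. The wrist camera is an equidistant fisheye: a pixel r from the principal point sees the ray r / f radians off the axis. A picture is of the moment at which its call begins: read the wrist's pose just before it. camera_info takes no time and is no camera call; for the wrist camera it gives the pose at the moment of the call.
- ctrl.sign_off(): hands the job in, once; it reports no verdict.
Trained networks look in the newest picture that a camera, given by its name, has taken for a name from the list of things; names that differ only in an ending like _2 or _b are one class to them, and where a whole thing is asked for, a point or a joint stands for the part that bears it (a point fixed in the world has none). Each returns a list of dicts, best first, with "conf" (0 to 1); they miss things now and then, are a little off and sometimes report something else, mostly with a low value. They report only what shows in the picture. A call takes as long as a camera call. They do not tell look-alikes from the thing itself.
- ctrl.find_in(camera, label): "xyz" ([x, y, z] in m, in world coordinates, good to about 4 mm: the middle of the surface that is visible of it).
- ctrl.landmark_of(camera, label): "xyz" ([x, y, z] in m, in world coordinates, good to about 4 mm: a listed point, or the origin of a listed thing).
The state is a dict: "t": time; "joint_positions": joint angles; "qvel": joint speeds; "joint_torque": joint torques, N m; "position": TCP position; "tcp_rot": TCP orientation; "ft_force": force on the tool from outside, world axes, zero at the start; "ft_torque": the same for the moment, N m; "opening": opening from 0.0 (shut) to 1.0 (fully open).
Only numpy, scipy, OpenCV 4.12 (cv2) and the standard library are available. Lean on these libraries where they do the work, as an engineer would, in place of code of your own. Each camera call takes 0.05 s, during which the arm holds its last target. There are 200 camera calls.

## Working session

There is one attempt and no reset: what is moved stays moved. The work goes in short steps, Python scripts to look and compute and a tool call to move; the robot and the scene stay as the last step left them, time stands still between calls to the robot, and variables do not carry over. Pictures are saved under pics/ and viewed, about 8 in all and at most 12, crops included, and the job is handed in when it is done.

Besides the shell and the picture viewer there is one more tool, called after ">>>" as a command line: name --argument value ..., lists and objects as JSON in quotes. jog_arm: Moves the arm, as the interface text tells. Its arguments: {"type":"object","properties":{"series":{"type":"array"},"newtons":{"type":"number"}},"required":["series"]}

```bash
mkdir -p pics
python3 - <<'E'
from station import ctrl
import cv2,numpy as np
print(ctrl.hold_point_z); o=ctrl.get_obs(); print(o)
for c in ["scene","top"]:
    im=ctrl.snapshot(c); cv2.imwrite(f"pics/{c}0.png",im[:,:,::-1])
    i=ctrl.camera_info(c); print(c,np.round(i["mtx"],1).tolist(),np.round(i["origin"],3),np.round(i["attitude"],4).tolist())
    for l in ["drive","drive_center","stand","tape","smalldrive","dropbox","slot","flap_edge","screwdriver"]:
        print(l,[(np.round(d["xyz"],3).tolist(),round(d["conf"],2)) for d in ctrl.landmark_of(c,l)])
E
```

```text
0.0187
{'t': 0.0, 'joint_positions': array([ 1.26451905,  0.61590876, -0.01258636,  1.42494067,  0.00810682,
        1.10342231, -0.04042549]), 'qvel': array([ 0.00029993,  0.00117867,  0.00016794,  0.00088687, -0.00029629,
        0.00050605,  0.00097417]), 'joint_torque': array([-1.75377750e-04, -4.69224501e+01,  2.59166434e-01, -1.71036869e+01,
        9.94173257e-03,  9.58867371e-03,  5.74659637e-06]), 'position': array([ 0.17926428, -0.62396913,  0.23013121]), 'tcp_rot': array([-1.29672421e-03,  9.90229287e-01,  1.39442575e-01, -2.14412954e-04]), 'ft_force': array([0.26264881, 0.70119545, 0.06385583]), 'ft_torque': array([ 0.01205021,  0.01411083, -0.0035692 ]), 'opening': 1.004441797775122}
scene [[409.1, 0.0, 318.1], [0.0, 409.1, 200.2], [0.0, 0.0, 1.0]] [ 0.553 -0.412  1.228] [0.9836, 0.1653, 0.0113, 0.0706]
drive [([0.622, -0.432, -0.006], 0.86), ([0.502, -0.22, 0.015], 0.69)]
drive_center [([0.508, -0.22, 0.066], 0.96), ([0.622, -0.436, 0.049], 0.77)]
stand []
tape [([0.588, -0.218, 0.009], 0.86), ([0.495, 0.27, 0.189], 0.47)]
smalldrive [([0.423, -0.209, 0.014], 0.64)]
dropbox []
slot [([0.504, 0.263, 0.207], 0.96)]
flap_edge [([0.492, 0.27, 0.186], 0.52)]
screwdriver [([0.444, 0.002, -0.0], 0.53)]
top [[433.9, 0.0, 320.4], [0.0, 433.9, 199.3], [0.0, 0.0, 1.0]] [ 0.331 -0.068  1.435] [0.7085, 0.0594, -0.0446, -0.7018]
drive [([0.508, -0.221, 0.013], 0.93), ([0.619, -0.43, 0.001], 0.9), ([0.495, 0.266, 0.189], 0.67)]
drive_center [([0.621, -0.437, 0.055], 0.93), ([0.506, -0.216, 0.062], 0.69)]
stand [([0.502, -0.217, 0.003], 0.56)]
tape [([0.596, -0.219, 0.014], 0.92)]
smalldrive [([0.422, -0.208, 0.011], 0.72)]
dropbox [([0.5, 0.264, -0.001], 0.55)]
slot [([0.498, 0.263, 0.204], 0.78)]
flap_edge [([0.493, 0.264, 0.194], 0.76)]
screwdriver [([0.443, 0.006, 0.001], 0.7)]
```

View pics/scene0.png

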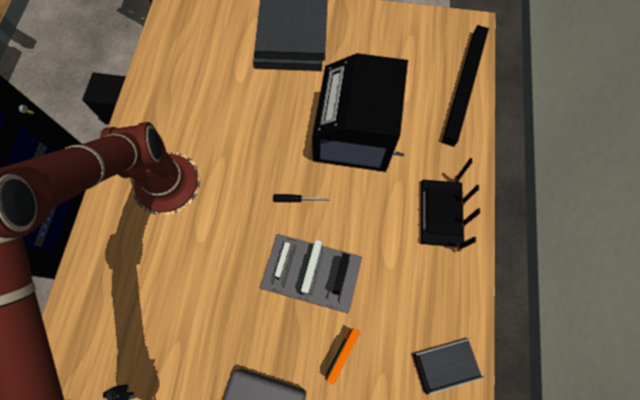

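View pics/top0.png

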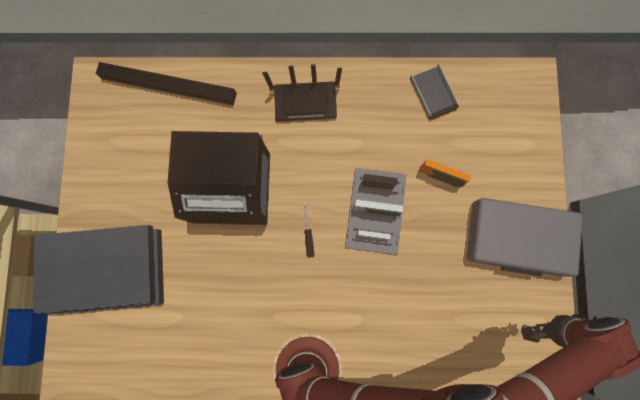

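Candidates in the scene picture: the bright slab in the middle bay (311,266), the small drive (283,260), the tape (341,272) and the orange look-alike on the bench (342,355). By the description I choose the middle-bay slab. Close crop next.

Run:
```python
import cv2,numpy as np
s=cv2.imread("pics/scene0.png");t=cv2.imread("pics/top0.png")
def c(im,x,y): return cv2.resize(im[y:y+75,x:x+100],(400,300),interpolation=cv2.INTER_CUBIC)
cv2.imwrite("pics/crop1.png",np.vstack([np.hstack([c(s,260,235),c(t,330,170)]),np.hstack([c(s,290,60),c(t,165,165)])]))
```

```text
(no output)
```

View pics/crop1.png

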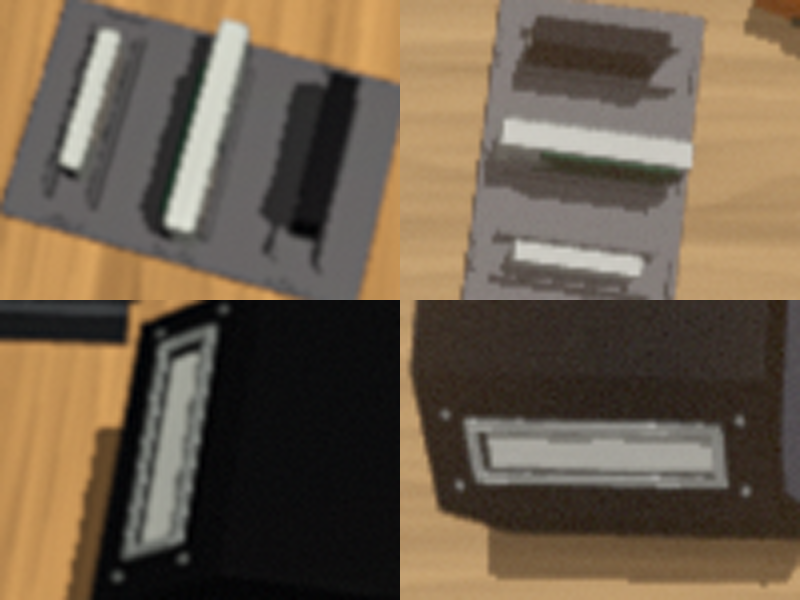

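The middle-bay slab is the longest, silver with a green board edge, so it is the drive. I will fit poses from the corner pixels of both cameras.

```bash
cat > h.py <<'E'
import numpy as np
from scipy.spatial.transform import Rotation as R
from scipy.optimize import least_squares
from station import ctrl
def rot(q): return R.from_quat(np.roll(q,-1))
def proj(c,P,ci=None):
    i=ci or ctrl.camera_info(c); p=rot(i["attitude"]).inv().apply(P-np.array(i["origin"]))
    p=p*[1,-1,-1]; K=np.array(i["mtx"])
    if c=="wrist":
        r=np.hypot(p[:,0],p[:,1]); th=np.arctan2(r,p[:,2]); n=p[:,:2]/r[:,None]*th[:,None]
    else: n=p[:,:2]/p[:,2:]
    return n*[K[0,0],K[1,1]]+K[:2,2]
def place(v,L): return R.from_euler("z",v[2]).apply(L)+[v[0],v[1],0]
def fit(obs,L,x0):
    # obs: {cam:(pixels, info)}
    f=lambda v:np.concatenate([(proj(c,place(v,L),i)-px).ravel() for c,(px,i) in obs.items()])
    s=least_squares(f,x0,x_scale=[.01,.01,.01],loss="soft_l1"); return s.x,s.fun.reshape(-1,2)
SG=np.array([[1,1],[1,-1],[-1,-1],[-1,1]])
DRV=np.c_[SG*[.013,.0735],np.full(4,.114)]
d=np.array([.643,0,-.766]);u=np.array([.766,0,.643])
BEZ=np.array([0,0,.205])-.004*d+SG[:,:1]*.026*u+SG[:,1:]*np.array([0,.092,0])
E
python3 - <<'E'
from h import *
def c(p,o): return (np.array(p)+.5)/4-.5+np.array(o)
D={"top":c([[105,118],[292,145],[290,168],[102,143]],(330,170)),"scene":c([[248,28],[193,236],[163,230],[222,22]],(260,235))}
B={"top":c([[65,120],[322,124],[327,187],[75,184]],(165,165)),"scene":c([[217,22],[185,245],[122,258],[158,34]],(290,60))}
for n,O,L,x0 in (("drive",D,DRV,[.505,-.218,0]),("box",B,BEZ,[.5,.264,0])):
    for cs in (["top"],["scene"],["top","scene"]):
        v,r=fit({k:(O[k],None) for k in cs},L,x0); print(n,cs,np.round(v[:2],4),np.degrees(v[2]).round(2)); 
    print(np.round(r,1).tolist())
E
```

```text
drive ['top'] [ 0.5091 -0.2181] -7.69
drive ['scene'] [ 0.5082 -0.2222] -6.54
drive ['top', 'scene'] [ 0.5089 -0.2203] -7.13
[[0.4, -0.9], [1.4, -1.3], [1.0, 1.3], [0.1, 1.2], [1.7, -0.1], [1.1, -0.2], [-0.7, -1.3], [-0.8, -1.0]]
box ['top'] [0.5019 0.2648] -0.42
box ['scene'] [0.5005 0.2643] -0.14
box ['top', 'scene'] [0.5013 0.2647] -0.27
[[-0.3, 0.6], [-0.1, 0.4], [0.3, -0.0], [0.3, -0.1], [-0.1, -0.1], [-0.5, -1.1], [1.0, -0.2], [0.8, 2.4]]
```

```bash
cat >> h.py <<'E'
def target(yaw,tilt=0.):
    Rz=R.from_euler("z",yaw).as_matrix(); x=Rz@[0,1,0]; z=Rz@[np.sin(tilt),0,-np.cos(tilt)]
    return R.from_matrix(np.c_[x,np.cross(z,x),z])
def row(p,Rt):
    o=ctrl.get_obs(); Rn=rot(o["tcp_rot"])
    print("t",round(o["t"],2),"pos",np.round(o["position"],4),"F",np.round(o["ft_force"],1),"open",round(o["opening"],3))
    print("xyz mm",np.round(Rn.inv().apply(np.array(p)-o["position"])*1000,1),"rot deg",np.round(np.degrees((Rn.inv()*Rt).as_rotvec()),2))
E
python3 -c "
from h import *
row([.509,-.220,.25],target(np.radians(-7.1)))"
```

```text
t 1.0 pos [ 0.1795 -0.6247  0.2313] F [ 0.3  0.2 -0.6] open 1.0
xyz mm [ 428.4 -298.   -18.7] rot deg [ -0.    -0.   -66.87]
```

>>> jog_arm --series '[{"x":60,"y":-42,"z":-25,"rz":-8,"jaw":80},{"x":110,"y":-77,"z":-25,"rz":-17,"jaw":80},{"x":160,"y":-112,"z":-25,"rz":-26,"jaw":80},{"x":210,"y":-147,"z":-25,"rz":-34,"jaw":80},{"x":260,"y":-182,"z":-25,"rz":-42,"jaw":80}]'

```text
invalid input
```

```bash
python3 -c "
from h import *
row([.509,-.220,.25],target(np.radians(-7.1)))"
```

```text
t 1.0 pos [ 0.1795 -0.6247  0.2313] F [ 0.3  0.2 -0.6] open 1.0
xyz mm [ 428.4 -298.   -18.7] rot deg [ -0.    -0.   -66.87]
```

>>> jog_arm --newtons 60 --series '[{"x":60,"y":-42,"z":-25,"rx":0,"ry":0,"rz":-8,"jaw":80},{"x":110,"y":-77,"z":-25,"rx":0,"ry":0,"rz":-17,"jaw":80},{"x":160,"y":-112,"z":-25,"rx":0,"ry":0,"rz":-26,"jaw":80},{"x":210,"y":-147,"z":-25,"rx":0,"ry":0,"rz":-34,"jaw":80},{"x":260,"y":-182,"z":-25,"rx":0,"ry":0,"rz":-42,"jaw":80}]'

```text
t: 1.62
position: [0.375, -0.383, 0.2567]
tcp_rot: [0.001, 0.873, 0.487, 0.0]
ft_force: [1.3, 0.1, -0.4]
opening: 0.799
```

```bash
python3 -c "
from h import *
row([.509,-.220,.25],target(np.radians(-7.1)))"
```

```text
t 1.62 pos [ 0.375  -0.383   0.2567] F [ 1.3  0.1 -0.4] open 0.799
xyz mm [209.1  28.3   6.7] rot deg [  0.06   0.03 -24.62]
```

>>> jog_arm --newtons 60 --series '[{"x":55,"y":8,"z":2,"rx":0,"ry":0,"rz":-8,"jaw":80},{"x":110,"y":15,"z":4,"rx":0,"ry":0,"rz":-16,"jaw":80},{"x":165,"y":22,"z":6,"rx":0,"ry":0,"rz":-24.6,"jaw":80},{"x":209,"y":28.3,"z":6.7,"rx":0,"ry":0,"rz":-24.6,"jaw":80},{"x":209,"y":28.3,"z":6.7,"rx":0,"ry":0,"rz":-24.6,"jaw":80}]'

```text
t: 2.25
position: [0.5117, -0.2152, 0.2503]
tcp_rot: [0.0, 0.747, 0.665, 0.002]
ft_force: [-0.5, -0.9, -0.1]
opening: 0.799
```

Run:
```python
from h import *
import cv2
i=ctrl.camera_info("wrist"); im=ctrl.snapshot("wrist")[:,:,::-1].copy()
print(np.round(i["mtx"],1).tolist(),np.round(i["origin"],3))
for l in ["drive","drive_center"]: print(l,[(np.round(d["xyz"],3).tolist(),round(d["conf"],2)) for d in ctrl.landmark_of("wrist",l)])
px=proj("wrist",place([.509,-.22,np.radians(-7.1)],DRV),i); print(px.round(1).tolist())
c=px.mean(0).astype(int); np.save("c.npy",c)
cv2.imwrite("pics/w1.png",im)
x0,y0=max(0,min(440,c[0]-100)),max(0,min(250,c[1]-75)); print(x0,y0)
cv2.imwrite("pics/w1c.png",cv2.resize(im[y0:y0+150,x0:x0+200],(800,600),interpolation=cv2.INTER_CUBIC))
row([.509,-.220,.25],target(np.radians(-7.1)))
```

```text
[[309.7, 0.0, 310.5], [0.0, 309.7, 203.2], [0.0, 0.0, 1.0]] [ 0.519 -0.137  0.393]
drive [([0.506, -0.218, 0.009], 0.69)]
drive_center []
[[325.0, 117.8], [321.9, 265.5], [296.6, 265.3], [295.8, 117.6]]
209 116
t 2.4 pos [ 0.5083 -0.2213  0.2499] F [ 0.7 -0.4  0.4] open 0.8
xyz mm [ 1.4  0.5 -0.1] rot deg [ 0.01  0.12 -0.11]
```

View pics/w1c.png

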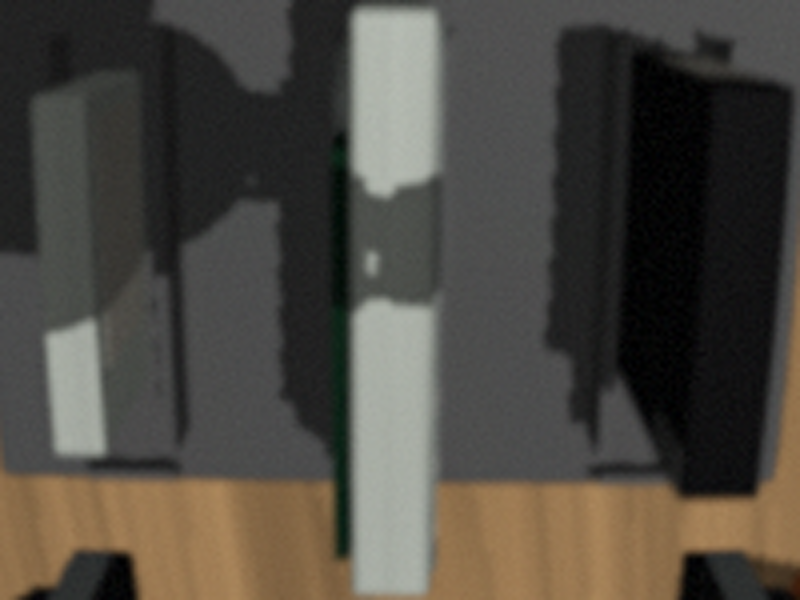

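The drive's top face spans crop (350–438, 8–592). The middle matches the fit to 1 mm along its length and lies about 2 mm towards −x. Descending now.

```bash
python3 -c "
from h import *
row([.507,-.220,.083],target(np.radians(-7.0)))"
```

```text
t 2.4 pos [ 0.5083 -0.2213  0.2499] F [ 0.7 -0.4  0.4] open 0.8
xyz mm [  1.5  -1.5 166.9] rot deg [ 0.01  0.12 -0.21]
```

>>> jog_arm --newtons 60 --series '[{"x":1.5,"y":-1.5,"z":50,"rx":0,"ry":0,"rz":0,"jaw":80},{"x":1.5,"y":-1.5,"z":90,"rx":0,"ry":0,"rz":0,"jaw":80},{"x":1.5,"y":-1.5,"z":130,"rx":0,"ry":0,"rz":0,"jaw":80},{"x":1.5,"y":-1.5,"z":167,"rx":0,"ry":0,"rz":0,"jaw":80},{"x":1.5,"y":-1.5,"z":167,"rx":0,"ry":0,"rz":0,"jaw":80}]'

```text
t: 3.02
position: [0.504, -0.2213, 0.0806]
tcp_rot: [-0.002, 0.751, 0.66, -0.003]
ft_force: [-0.5, 0.1, 0.3]
opening: 0.805
```

>>> jog_arm --newtons 60 --series '[{"x":0,"y":0,"z":0,"rx":0,"ry":0,"rz":0,"jaw":0},{"x":0,"y":0,"z":0,"rx":0,"ry":0,"rz":0,"jaw":0},{"x":0,"y":0,"z":0,"rx":0,"ry":0,"rz":0,"jaw":0},{"x":0,"y":0,"z":0,"rx":0,"ry":0,"rz":0,"jaw":0},{"x":0,"y":0,"z":0,"rx":0,"ry":0,"rz":0,"jaw":0}]'

```text
t: 3.65
position: [0.5053, -0.2222, 0.0823]
tcp_rot: [0.0, 0.751, 0.66, -0.002]
ft_force: [0.2, -1.6, 5.3]
opening: 0.293
```

>>> jog_arm --newtons 80 --series '[{"x":0,"y":0,"z":0,"rx":0,"ry":0,"rz":0,"jaw":0},{"x":0,"y":0,"z":-25,"rx":0,"ry":0,"rz":0,"jaw":0},{"x":0,"y":0,"z":-55,"rx":0,"ry":0,"rz":0,"jaw":0},{"x":0,"y":0,"z":-95,"rx":0,"ry":0,"rz":0,"jaw":0},{"x":0,"y":0,"z":-140,"rx":0,"ry":0,"rz":0,"jaw":0}]'

```text
t: 4.28
position: [0.5036, -0.221, 0.2214]
tcp_rot: [-0.003, 0.751, 0.66, -0.004]
ft_force: [-0.0, -0.7, -5.6]
opening: 0.293
```

>>> jog_arm --newtons 80 --series '[{"x":0,"y":0,"z":-40,"rx":0,"ry":0,"rz":0,"jaw":0},{"x":0,"y":0,"z":-80,"rx":0,"ry":0,"rz":0,"jaw":0},{"x":0,"y":0,"z":-110,"rx":0,"ry":0,"rz":0,"jaw":0},{"x":0,"y":0,"z":-110,"rx":0,"ry":0,"rz":0,"jaw":0}]'

```text
t: 4.78
position: [0.505, -0.2206, 0.332]
tcp_rot: [-0.002, 0.751, 0.66, -0.003]
ft_force: [-0.6, -0.0, -5.2]
opening: 0.295
```

Run:
```python
from h import *
import cv2
w=ctrl.snapshot("wrist")[:,:,::-1]; t=ctrl.snapshot("scene")[:,:,::-1]
cv2.imwrite("pics/l1.png",np.vstack([cv2.resize(w[100:325,160:460],(800,600),interpolation=cv2.INTER_CUBIC)]))
yaw=np.radians(-.3); sl=np.array([.501,.2645,.205])
dd=R.from_euler("z",yaw).apply(d)
# pre-insert: drive lead edge (72 mm ahead of TCP) 40 mm short of panel
row(sl-dd*.112,target(yaw,np.radians(40)))
```

```text
t 4.88 pos [ 0.5031 -0.2205  0.3289] F [ 0.1  0.6 -6. ] open 0.291
xyz mm [ 471.9 -135.1   39.7] rot deg [-40.75   2.46  -6.77]
```

View pics/l1.png

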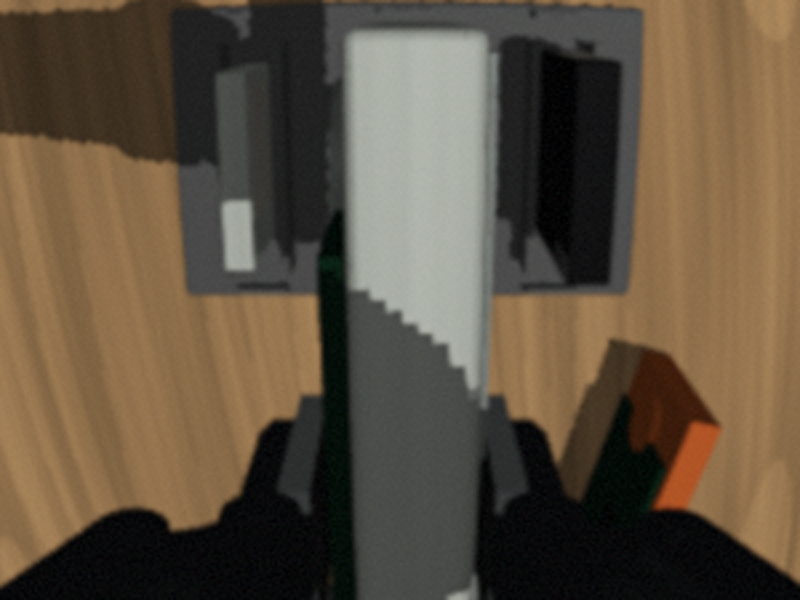

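The drive is held straight, board side on the left pad and cover on the right, with a weight of about 6 N. The small drive and tape look undisturbed. Transfer to a pose short of the slot.

Run:
```python
from h import *
yaw=np.radians(-.3); sl=np.array([.501,.2645,.205]); dd=R.from_euler("z",yaw).apply(d)
row(sl-dd*.13,target(yaw,np.radians(40)))
```

```text
t 4.88 pos [ 0.5031 -0.2205  0.3289] F [ 0.1  0.6 -6. ] open 0.291
xyz mm [ 470.4 -146.8   26. ] rot deg [-40.75   2.46  -6.77]
```

>>> jog_arm --newtons 80 --series '[{"x":35,"y":-12,"z":-5,"rx":-3,"ry":0.2,"rz":-0.5,"jaw":0},{"x":80,"y":-27,"z":-10,"rx":-8,"ry":0.5,"rz":-1.5,"jaw":0},{"x":130,"y":-43,"z":-12,"rx":-13,"ry":0.8,"rz":-2.2,"jaw":0},{"x":180,"y":-58,"z":-12,"rx":-18,"ry":1.1,"rz":-3,"jaw":0},{"x":230,"y":-73,"z":-10,"rx":-23,"ry":1.4,"rz":-3.8,"jaw":0}]'

```text
t: 5.5
position: [0.4573, 0.0182, 0.3369]
tcp_rot: [0.135, 0.715, 0.673, 0.135]
ft_force: [1.7, 0.4, -5.2]
opening: 0.293
```

Run:
```python
from h import *
yaw=np.radians(-.3); sl=np.array([.501,.2645,.205]); dd=R.from_euler("z",yaw).apply(d)
row(sl-dd*.13,target(yaw,np.radians(40)))
```

```text
t 5.5 pos [0.4573 0.0182 0.3369] F [ 1.7  0.4 -5.2] open 0.293
xyz mm [243.6 -63.5  12. ] rot deg [-17.98   1.06  -2.97]
```

>>> jog_arm --newtons 80 --series '[{"x":55,"y":-16,"z":-3,"rx":-5,"ry":0.3,"rz":-0.8,"jaw":0},{"x":110,"y":-32,"z":-3,"rx":-10,"ry":0.6,"rz":-1.6,"jaw":0},{"x":165,"y":-46,"z":2,"rx":-15,"ry":0.8,"rz":-2.4,"jaw":0},{"x":215,"y":-58,"z":8,"rx":-18,"ry":1,"rz":-3,"jaw":0},{"x":243.5,"y":-63.5,"z":12,"rx":-18,"ry":1.1,"rz":-3,"jaw":0}]'

```text
t: 6.12
position: [0.4223, 0.1941, 0.3077]
tcp_rot: [0.239, 0.673, 0.664, 0.222]
ft_force: [0.7, -1.0, -5.7]
opening: 0.292
```

Run:
```python
from h import *
import cv2
im=ctrl.snapshot("wrist")[:,:,::-1].copy()
i=ctrl.camera_info("wrist"); im=ctrl.snapshot("wrist")[:,:,::-1].copy()
print(proj("wrist",place([.501,.2645,np.radians(-.3)],BEZ),i).round(1).tolist())
t=ctrl.snapshot("top")[:,:,::-1]; s=ctrl.snapshot("scene")[:,:,::-1]
cv2.imwrite("pics/p1.png",np.hstack([cv2.resize(im,(800,500)),])[:])
for k,v in (("top",t),("scene",s)): cv2.imwrite(f"pics/p1{k}.png",v)
for c in ("top","scene"):
  for l in ("drive_center","slot"): print(c,l,[(np.round(x["xyz"],3).tolist(),round(x["conf"],2)) for x in ctrl.landmark_of(c,l)])
yaw=np.radians(-.3); sl=np.array([.501,.2645,.205]); dd=R.from_euler("z",yaw).apply(d)
row(sl-dd*.08,target(yaw,np.radians(40)))
```

```text
[[344.7, 22.0], [340.3, 225.2], [285.1, 224.1], [283.7, 22.0]]
top drive_center [([0.623, -0.437, 0.056], 0.83), ([0.446, 0.008, 0.002], 0.73), ([0.432, 0.207, 0.291], 0.59)]
top slot [([0.499, 0.264, 0.204], 0.63)]
scene drive_center [([0.431, 0.201, 0.296], 0.77), ([0.621, -0.436, 0.053], 0.76)]
scene slot [([0.5, 0.263, 0.209], 0.69)]
t 6.53 pos [0.4243 0.1945 0.3103] F [-0.8 -0.4 -4.5] open 0.294
xyz mm [71.5 -7.7 48.4] rot deg [-1.88  1.24 -0.03]
```

View pics/p1.png

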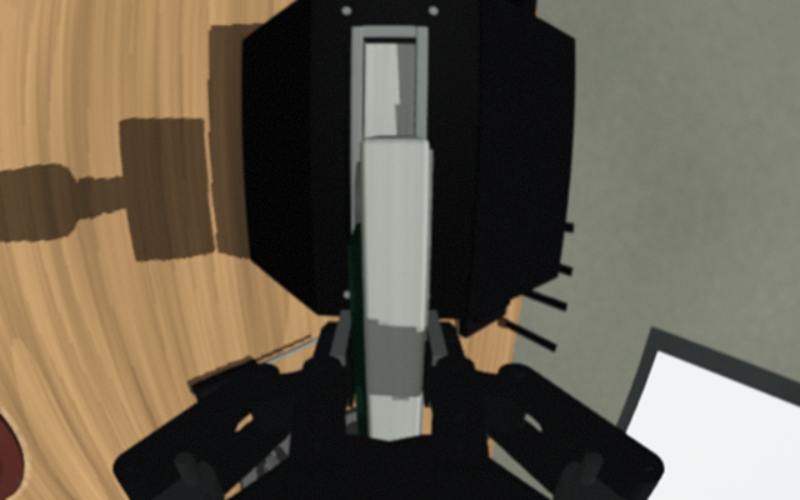

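Run:
```python
from h import *
yaw=np.radians(-.3); sl=np.array([.501,.2645,.205]); dd=R.from_euler("z",yaw).apply(d)
row(sl-dd*.1-.0015*u,target(yaw,np.radians(40)))
```

```text
t 6.53 pos [0.4243 0.1945 0.3103] F [-0.8 -0.4 -4.5] open 0.294
xyz mm [71.1 -9.8 28.5] rot deg [-1.88  1.24 -0.03]
```

>>> jog_arm --newtons 80 --series '[{"x":30,"y":-5,"z":8,"rx":-1,"ry":0.6,"rz":0,"jaw":0},{"x":60,"y":-9,"z":18,"rx":-1.9,"ry":1.2,"rz":0,"jaw":0},{"x":71,"y":-9.8,"z":28.5,"rx":-1.9,"ry":1.2,"rz":0,"jaw":0},{"x":71,"y":-9.8,"z":28.5,"rx":-1.9,"ry":1.2,"rz":0,"jaw":0},{"x":71,"y":-9.8,"z":28.5,"rx":-1.9,"ry":1.2,"rz":0,"jaw":0}]'

```text
t: 7.15
position: [0.4358, 0.2634, 0.2807]
tcp_rot: [0.243, 0.667, 0.662, 0.241]
ft_force: [-0.8, -0.4, -4.4]
opening: 0.292
```

Run:
```python
from h import *
import cv2
yaw=np.radians(-.3); sl=np.array([.501,.2645,.205]); dd=R.from_euler("z",yaw).apply(d)
row(sl-dd*.1-.0015*u,target(yaw,np.radians(40)))
o=ctrl.get_obs(); i=ctrl.camera_info("wrist"); im=ctrl.snapshot("wrist")[:,:,::-1].copy()
print("bez",proj("wrist",place([.501,.2645,yaw],BEZ),i).round(1).tolist())
Rn=rot(o["tcp_rot"])
for z in (-.031,.071): 
  T=np.array([[.0735,.0125,z],[.0735,-.0125,z],[-.0735,.0125,z],[-.0735,-.0125,z]]); print("drv",z,proj("wrist",o["position"]+Rn.apply(T),i).round(1).tolist())
cv2.imwrite("pics/p2.png",cv2.resize(im[0:225,160:460],(800,600),interpolation=cv2.INTER_CUBIC))
cv2.imwrite("pics/p2t.png",ctrl.snapshot("top")[:,:,::-1]);cv2.imwrite("pics/p2s.png",ctrl.snapshot("scene")[:,:,::-1])
```

```text
t 7.15 pos [0.4358 0.2634 0.2807] F [-0.8 -0.4 -4.4] open 0.292
xyz mm [ 1.4 -0.2 -0.1] rot deg [ 0.01  0.15 -0.12]
bez [[348.3, 87.3], [341.6, 296.1], [286.0, 296.3], [279.8, 87.2]]
drv -0.031 [[349.3, 120.8], [280.0, 120.6], [335.0, 395.2], [291.3, 395.3]]
drv 0.071 [[331.1, 113.8], [294.6, 113.7], [327.4, 297.2], [297.5, 297.3]]
```

View pics/p2.png

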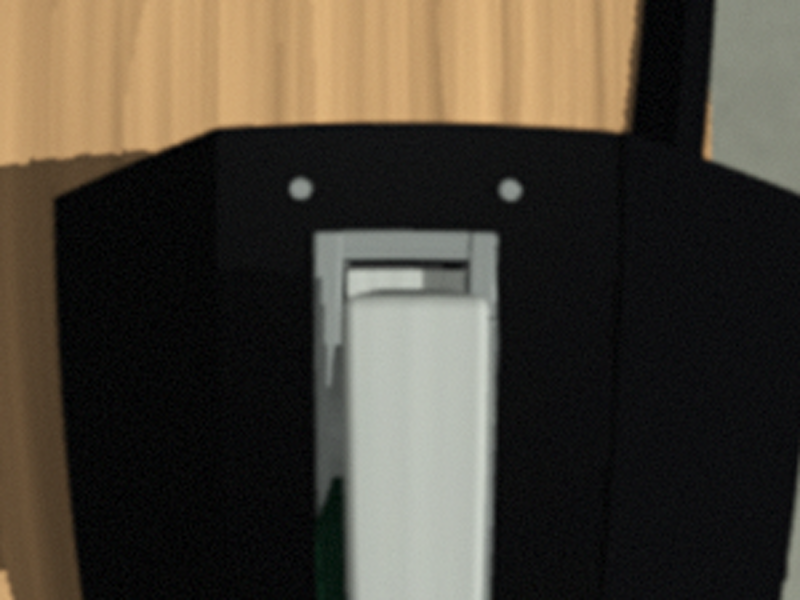

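The wrist view shows the bezel far corners at crop (313,232) and (498,232), and the drive tail's far end at y≈295, x 348–495. Both sit about 1–1.5 mm to the same side of their predicted positions, so the drive is centred across the slot within about 1 mm. It is held about 3 mm off along its length, which I will offset.

>>> jog_arm --newtons 80 --series '[{"x":-1.5,"y":0.6,"z":8,"rx":0,"ry":0.1,"rz":-0.1,"jaw":0},{"x":-1.5,"y":0.6,"z":20,"rx":0,"ry":0.1,"rz":-0.1,"jaw":0},{"x":-1.5,"y":0.6,"z":30,"rx":0,"ry":0.1,"rz":-0.1,"jaw":0},{"x":-1.5,"y":0.6,"z":38,"rx":0,"ry":0.1,"rz":-0.1,"jaw":0},{"x":-1.5,"y":0.6,"z":45,"rx":0,"ry":0.1,"rz":-0.1,"jaw":0}]'

```text
t: 7.92
position: [0.4646, 0.2623, 0.2471]
tcp_rot: [0.243, 0.666, 0.662, 0.242]
ft_force: [-7.7, -0.0, 0.0]
opening: 0.296
```

Run:
```python
from h import *
yaw=np.radians(-.3); sl=np.array([.501,.2645,.205]); dd=R.from_euler("z",yaw).apply(d)
row(sl-dd*.01-.0009*u+[0,-.003,0],target(yaw,np.radians(40)))
o=ctrl.get_obs(); print("tool F",rot(o["tcp_rot"]).inv().apply(o["ft_force"]).round(1),"T",o["ft_torque"].round(2))
```

```text
t 7.92 pos [0.4646 0.2623 0.2471] F [-7.7 -0.   0. ] open 0.296
xyz mm [-0.6 -0.2 45.7] rot deg [ 0.09  0.01 -0.01]
tool F [-0.  -5.8 -5. ] T [-0.45  2.13 -0.59]
```

The reaction is about 8 N along the way in, so the flap is opening cleanly. Continuing.

>>> jog_arm --newtons 80 --series '[{"x":-0.5,"y":0,"z":10,"rx":0,"ry":0,"rz":0,"jaw":0},{"x":-0.5,"y":0,"z":20,"rx":0,"ry":0,"rz":0,"jaw":0},{"x":-0.5,"y":0,"z":30,"rx":0,"ry":0,"rz":0,"jaw":0},{"x":-0.5,"y":0,"z":38,"rx":0,"ry":0,"rz":0,"jaw":0},{"x":-0.5,"y":0,"z":45,"rx":0,"ry":0,"rz":0,"jaw":0}]'

```text
t: 8.55
position: [0.493, 0.2617, 0.2115]
tcp_rot: [0.242, 0.666, 0.663, 0.241]
ft_force: [-4.0, -0.4, -6.8]
opening: 0.287
```

Run:
```python
from h import *
import cv2
yaw=np.radians(-.3); sl=np.array([.501,.2645,.205]); dd=R.from_euler("z",yaw).apply(d)
row(sl-dd*.01-.0009*u+[0,-.003,0],target(yaw,np.radians(40)))
s=ctrl.snapshot("scene")[:,:,::-1];t=ctrl.snapshot("top")[:,:,::-1];w=ctrl.snapshot("wrist")[:,:,::-1]
f=lambda a:cv2.resize(a,(400,300),interpolation=cv2.INTER_CUBIC)
cv2.imwrite("pics/in1.png",np.vstack([np.hstack([f(s[40:190,250:450]),f(t[100:250,120:320])]),np.hstack([f(w),f(w[50:275,160:460])])]))
for c in("top","scene"):
  for l in ("drive_center","flap_edge"): print(c,l,[(np.round(x["xyz"],3).tolist(),round(x["conf"],2)) for x in ctrl.landmark_of(c,l)])
```

```text
t 8.55 pos [0.493  0.2617 0.2115] F [-4.  -0.4 -6.8] open 0.287
xyz mm [-0.2  1.1  0.1] rot deg [-0.07 -0.02  0.  ]
top drive_center [([0.624, -0.436, 0.052], 0.96), ([0.509, 0.268, 0.193], 0.74)]
top flap_edge []
scene drive_center [([0.623, -0.436, 0.05], 0.9), ([0.507, 0.263, 0.2], 0.71)]
scene flap_edge []
```

View pics/in1.png

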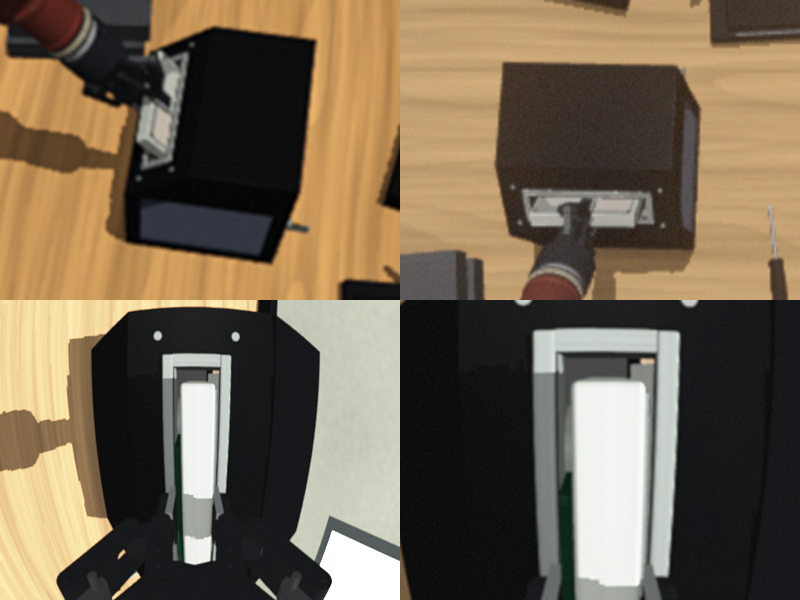

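The drive is part-way in and centred, with the tail about 35–40 mm out and the flap resting on it. Releasing and backing off.

>>> jog_arm --newtons 40 --series '[{"x":0,"y":0,"z":0,"rx":0,"ry":0,"rz":0,"jaw":60},{"x":0,"y":0,"z":0,"rx":0,"ry":0,"rz":0,"jaw":60},{"x":0,"y":0,"z":0,"rx":0,"ry":0,"rz":0,"jaw":60},{"x":0,"y":0,"z":-25,"rx":0,"ry":0,"rz":0,"jaw":60},{"x":0,"y":0,"z":-60,"rx":0,"ry":0,"rz":0,"jaw":60}]'

```text
t: 9.52
position: [0.4551, 0.2612, 0.2591]
tcp_rot: [0.243, 0.667, 0.662, 0.241]
ft_force: [0.7, 1.0, 0.3]
opening: 0.598
```

>>> jog_arm --newtons 40 --series '[{"x":0,"y":0,"z":-5,"rx":0,"ry":0,"rz":0,"jaw":0},{"x":0,"y":0,"z":-5,"rx":0,"ry":0,"rz":0,"jaw":0},{"x":0,"y":0,"z":-5,"rx":0,"ry":0,"rz":0,"jaw":0},{"x":0,"y":0,"z":-5,"rx":0,"ry":0,"rz":0,"jaw":0}]'

```text
t: 10.02
position: [0.4522, 0.2607, 0.262]
tcp_rot: [0.243, 0.667, 0.662, 0.24]
ft_force: [0.4, -0.5, -0.4]
opening: -0.001
```

Run:
```python
from h import *
import cv2
yaw=np.radians(-.3); sl=np.array([.501,.2645,.205]); dd=R.from_euler("z",yaw).apply(d)
row(sl-dd*.05-.001*u,target(yaw,np.radians(40)))
s=ctrl.snapshot("scene")[:,:,::-1];t=ctrl.snapshot("top")[:,:,::-1];w=ctrl.snapshot("wrist")[:,:,::-1]
f=lambda a:cv2.resize(a,(400,300),interpolation=cv2.INTER_CUBIC)
cv2.imwrite("pics/in2.png",np.vstack([np.hstack([f(s[40:190,250:450]),f(t[100:250,120:320])]),np.hstack([f(w),f(w[50:275,160:460])])]))
```

```text
t 10.03 pos [0.4522 0.2607 0.262 ] F [ 0.4 -0.5 -0.4] open -0.001
xyz mm [ 4.1 -0.3 25. ] rot deg [-0.    0.18 -0.05]
```

View pics/in2.png

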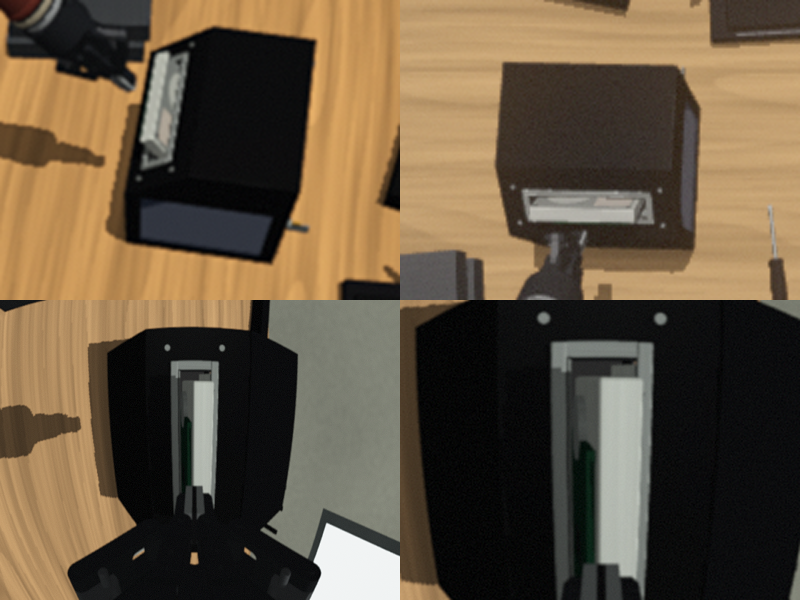

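After release the drive stays gripped in the slot with its tail still proud, leaning a few mm up-slope (silver edge at crop x 600–642 of the slot's 575–645). Pushing with shut fingers, slightly up-slope of the middle.

>>> jog_arm --newtons 60 --series '[{"x":4,"y":1.2,"z":5,"rx":0,"ry":0.2,"rz":0,"jaw":0},{"x":4,"y":1.2,"z":20,"rx":0,"ry":0.2,"rz":0,"jaw":0},{"x":4,"y":1.2,"z":33,"rx":0,"ry":0.2,"rz":0,"jaw":0},{"x":4,"y":1.2,"z":46,"rx":0,"ry":0.2,"rz":0,"jaw":0},{"x":4,"y":1.2,"z":58,"rx":0,"ry":0.2,"rz":0,"jaw":0}]'

```text
t: 10.8
position: [0.4907, 0.265, 0.218]
tcp_rot: [0.242, 0.666, 0.663, 0.242]
ft_force: [-1.1, -0.3, 1.8]
opening: -0.0
```

Run:
```python
from h import *
import cv2
yaw=np.radians(-.3); sl=np.array([.501,.2645,.205]); dd=R.from_euler("z",yaw).apply(d)
row(sl+dd*.03,target(yaw,np.radians(40)))
o=ctrl.get_obs(); print("tool F",rot(o["tcp_rot"]).inv().apply(o["ft_force"]).round(1))
w=ctrl.snapshot("wrist")[:,:,::-1]
cv2.imwrite("pics/in3.png",cv2.resize(w[50:275,160:460],(800,600),interpolation=cv2.INTER_CUBIC))
```

```text
t 10.8 pos [0.4907 0.265  0.218 ] F [-1.1 -0.3  1.8] open -0.0
xyz mm [-0.5 -0.5 46.6] rot deg [ 0.01 -0.08 -0.04]
tool F [-0.3  0.3 -2.1]
```

View pics/in3.png

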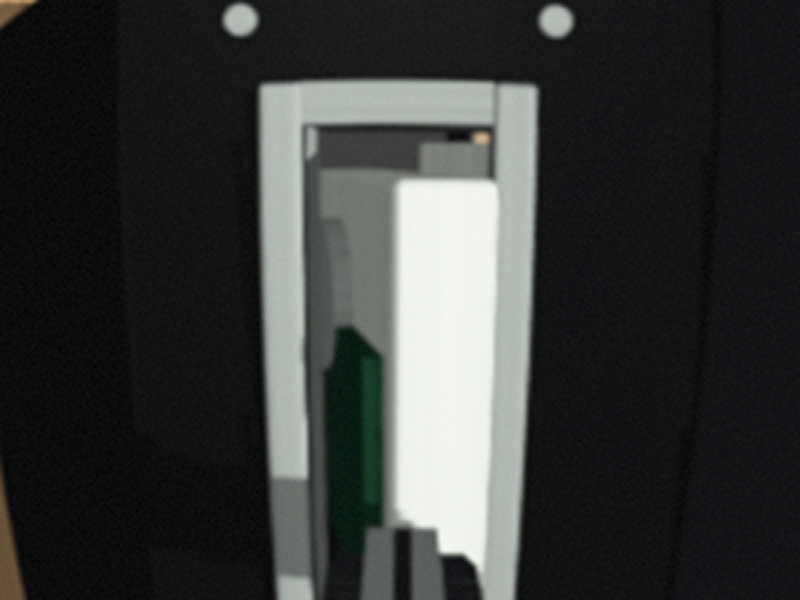

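The drive leans on the slot's upper edge, with silver at x 395–495, and the fingertips (362–440) overlap only its lower side. Shifting 3.5 mm up-slope before pushing on.

>>> jog_arm --newtons 60 --series '[{"x":-0.5,"y":0,"z":-5,"rx":0,"ry":0,"rz":0,"jaw":0},{"x":-0.5,"y":3.5,"z":-5,"rx":0,"ry":0,"rz":0,"jaw":0},{"x":-0.5,"y":3.5,"z":4,"rx":0,"ry":0,"rz":0,"jaw":0},{"x":-0.5,"y":3.5,"z":12,"rx":0,"ry":0,"rz":0,"jaw":0},{"x":-0.5,"y":3.5,"z":20,"rx":0,"ry":0,"rz":0,"jaw":0}]'

```text
t: 11.48
position: [0.5072, 0.2633, 0.2031]
tcp_rot: [0.242, 0.667, 0.662, 0.241]
ft_force: [-0.8, -0.5, 0.9]
opening: -0.001
```

Run:
```python
from h import *
import cv2
yaw=np.radians(-.3); sl=np.array([.501,.2645,.205]); dd=R.from_euler("z",yaw).apply(d)
row(sl+dd*.03,target(yaw,np.radians(40)))
o=ctrl.get_obs(); print("tool F",rot(o["tcp_rot"]).inv().apply(o["ft_force"]).round(1))
w=ctrl.snapshot("wrist")[:,:,::-1]
cv2.imwrite("pics/in4.png",cv2.resize(w[50:275,160:460],(800,600),interpolation=cv2.INTER_CUBIC))
```

```text
t 11.47 pos [0.5072 0.2633 0.2031] F [-0.8 -0.5  0.9] open -0.001
xyz mm [ 1.2 -3.5 24.6] rot deg [-0.1   0.06 -0.09]
tool F [-0.5 -0.  -1.1]
```

View pics/in4.png

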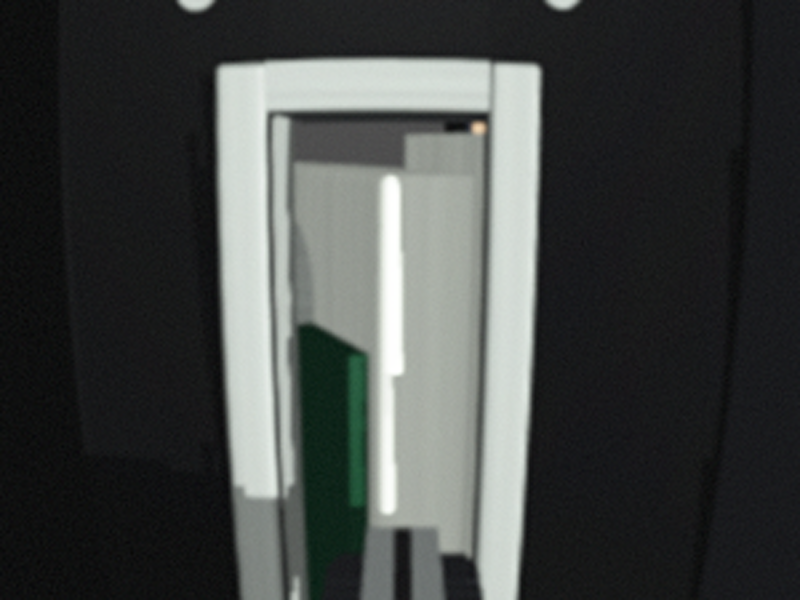

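The tail is now at the panel and moving in with low force. Pushing to 28 mm deep while easing back to centre.

>>> jog_arm --newtons 60 --series '[{"x":0,"y":-1,"z":6,"rx":0,"ry":0,"rz":0,"jaw":0},{"x":0,"y":-2,"z":12,"rx":0,"ry":0,"rz":0,"jaw":0},{"x":0,"y":-2.5,"z":18,"rx":0,"ry":0,"rz":0,"jaw":0},{"x":0,"y":-2.5,"z":23,"rx":0,"ry":0,"rz":0,"jaw":0},{"x":0,"y":-2.5,"z":24,"rx":0,"ry":0,"rz":0,"jaw":0}]'

```text
t: 12.15
position: [0.5205, 0.2625, 0.1815]
tcp_rot: [0.241, 0.668, 0.662, 0.239]
ft_force: [-6.9, -0.8, 3.9]
opening: 0.001
```

Run:
```python
from h import *
import cv2
yaw=np.radians(-.3); sl=np.array([.501,.2645,.205]); dd=R.from_euler("z",yaw).apply(d)
row(sl+dd*.03,target(yaw,np.radians(40)))
o=ctrl.get_obs(); print("tool F",rot(o["tcp_rot"]).inv().apply(o["ft_force"]).round(1))
w=ctrl.snapshot("wrist")[:,:,::-1]
cv2.imwrite("pics/in5.png",cv2.resize(w[50:275,160:460],(800,600),interpolation=cv2.INTER_CUBIC))
```

```text
t 12.15 pos [0.5205 0.2625 0.1815] F [-6.9 -0.8  3.9] open 0.001
xyz mm [ 1.9  0.2 -0.6] rot deg [-0.27  0.14 -0.11]
tool F [-0.8 -2.9 -7.4]
```

View pics/in5.png

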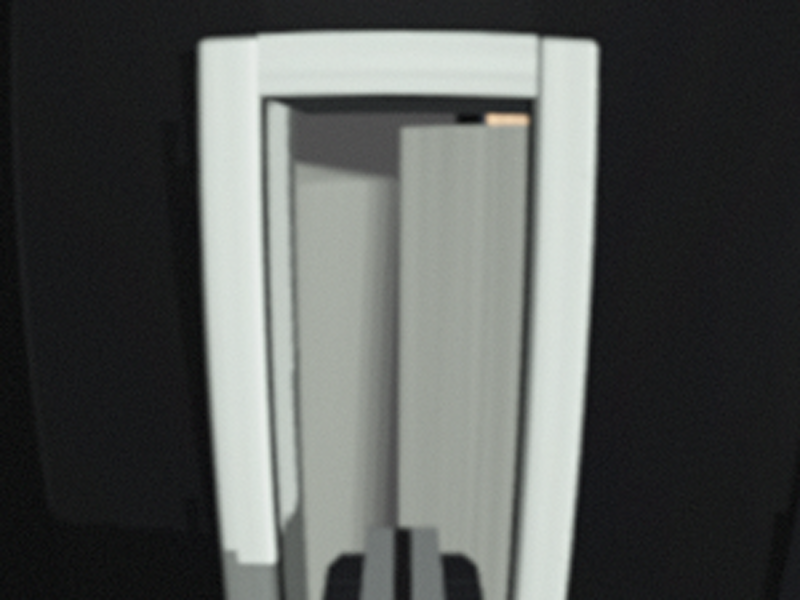

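The fingers are about 30 mm in with about 8 N on them; the open flap fills x 400–525, and the left strip at 295–395 may still be the drive's tail. I'll push 5 mm further, then back out and check by network and pixel comparison, since my picture views are used up.

>>> jog_arm --newtons 60 --series '[{"x":0,"y":0.3,"z":3,"rx":0,"ry":0,"rz":0,"jaw":0},{"x":0,"y":0.3,"z":5,"rx":0,"ry":0,"rz":0,"jaw":0},{"x":0,"y":0.3,"z":5,"rx":0,"ry":0,"rz":0,"jaw":0}]'

```text
t: 12.58
position: [0.5211, 0.2634, 0.1773]
tcp_rot: [0.24, 0.667, 0.664, 0.239]
ft_force: [-5.8, -0.5, 3.4]
opening: -0.004
```

>>> jog_arm --newtons 60 --series '[{"x":0,"y":0,"z":-15,"rx":0,"ry":0,"rz":0,"jaw":0},{"x":0,"y":0,"z":-30,"rx":0,"ry":0,"rz":0,"jaw":0},{"x":0,"y":0,"z":-60,"rx":0,"ry":0,"rz":0,"jaw":0},{"x":0,"y":0,"z":-110,"rx":0,"ry":0,"rz":0,"jaw":0},{"x":0,"y":0,"z":-150,"rx":0,"ry":0,"rz":0,"jaw":0}]'

```text
t: 13.2
position: [0.4245, 0.2643, 0.2945]
tcp_rot: [0.24, 0.667, 0.664, 0.239]
ft_force: [0.7, 0.8, 0.7]
opening: -0.001
```

```bash
cat > chk.py <<'E'
from h import *
import cv2
s=ctrl.snapshot("scene")[:,:,::-1];t=ctrl.snapshot("top")[:,:,::-1];w=ctrl.snapshot("wrist")[:,:,::-1]
cv2.imwrite("pics/e_s.png",s);cv2.imwrite("pics/e_t.png",t);cv2.imwrite("pics/e_w.png",w)
for k,a,(x,y,ww,h) in (("scene",s,(315,65,35,70)),("top",t,(175,190,80,30))):
    b=cv2.imread(f"pics/{k}0.png"); print(k,"slot mean|diff|",np.abs(a[y:y+h,x:x+ww].astype(int)-b[y:y+h,x:x+ww]).mean().round(1))
for c in("top","scene","wrist"):
  for l in ("drive","drive_center","flap_edge","tape","smalldrive","screwdriver"): print(c,l,[(np.round(x["xyz"],3).tolist(),round(x["conf"],2)) for x in ctrl.landmark_of(c,l)])
o=ctrl.get_obs(); print(round(o["t"],2),o["position"].round(4),o["ft_force"].round(1))
E
python3 chk.py
```

```text
scene slot mean|diff| 1.1
top slot mean|diff| 3.8
top drive [([0.619, -0.435, 0.001], 0.93)]
top drive_center [([0.622, -0.437, 0.054], 0.84)]
top flap_edge [([0.491, 0.266, 0.191], 0.84)]
top tape [([0.595, -0.222, 0.013], 0.61), ([0.491, 0.263, 0.189], 0.5)]
top smalldrive [([0.426, -0.206, 0.012], 0.63)]
top screwdriver [([0.445, 0.007, 0.001], 0.8)]
scene drive [([0.621, -0.432, -0.006], 0.75)]
scene drive_center [([0.623, -0.434, 0.053], 0.7)]
scene flap_edge [([0.492, 0.271, 0.192], 0.63)]
scene tape [([0.59, -0.219, 0.014], 0.73), ([0.491, 0.27, 0.187], 0.15)]
scene smalldrive [([0.421, -0.209, 0.011], 0.63), ([0.493, 0.269, 0.19], 0.45)]
scene screwdriver [([0.442, 0.002, 0.004], 0.66)]
wrist drive []
wrist drive_center []
wrist flap_edge [([0.49, 0.265, 0.19], 0.89)]
wrist tape []
wrist smalldrive []
wrist screwdriver []
14.25 [0.4256 0.2639 0.293 ] [-0.   0.2 -0. ]
```

Run:
```python
import cv2,numpy as np
for k,(x,y,w,h) in (("s",(310,130,95,45)),("t",(250,145,25,80))):
    a=cv2.imread(f"pics/e_{k}.png").astype(int);b=cv2.imread("pics/"+{"s":"scene","t":"top"}[k]+"0.png").astype(int)
    m=np.abs(a-b).max(2)[y:y+h,x:x+w]>12; ys,xs=np.nonzero(m); print(k,m.sum(),(xs.min()+x,xs.max()+x,ys.min()+y,ys.max()+y) if m.sum() else "")
from station import ctrl; ctrl.sign_off()
```

```text
s 32 (np.int64(332), np.int64(338), np.int64(141), np.int64(146))
t 28 (np.int64(250), np.int64(270), np.int64(146), np.int64(224))
the job is handed in; nothing more can be done
```

I lifted the hard drive out of the middle bay, pushed it part-way through the slot, and released it. Shut fingers then pushed it about 30–35 mm past the panel, and I backed the arm clear before handing the job in at about 14 s.

**What the last checks showed:**
- **Flap:** the slot in the scene camera looks as it did at the start (mean difference 1.1 grey levels). All three cameras put the flap's edge at its shut position, within about 5 mm.
- **Drive:** no camera finds it outside the box any more; the only match left is the orange look-alike.
- **Bystanders:** the tape, small drive and screwdriver are within about 5 mm of where they started, which is about the networks' own error.
- **Contact:** the force on the arm was zero.

**What I could not confirm:** the drive's height inside the box is inferred from the shut flap and its absence outside. Through the tinted side window I saw only a small change (32 pixels). After the fingers backed out I made only these numeric checks, because my 12 picture views were used up.

**Hiccups:** the first move call was refused as invalid input. The drive also leaned a few mm up-slope after release, so I shifted the fingers before pushing on.

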